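# Load the check weight into the balance cradle with the flat lifter

### The arm

A 6-joint arm with a two-finger parallel gripper is mounted at the origin on the work surface. World frame = base frame: x ahead of the robot, y to its left, z up, the work surface at z = 0. Lengths are in m, angles in rad, forces in N, time in s.
With the tool pointing down it reaches from about 0.375 to 0.9 m from the base axis. Payload 3.1 kg.
Tool frame: the origin (TCP) lies between the finger pads; the fingertips stand 17 mm ahead of it and the grasp point (between the pads) lies 2 mm behind it; z points along the fingers, y is the line along which they close (so a half turn about z gives the same grasp; the last joint's range is limited). The gripper opens to 85 mm and grips with 20 to 120 N. Pads are 22 mm wide; open, the fingers measure 114 mm over their backs; the gripper's body (76 mm by 85 mm) begins 54 mm behind the grasp point. The pads swing forward as they close: fully open they stand 13 mm farther back than shut.
Start: joints at [0.977, 0.527, 1.433, -0, 1.181, -0.178], TCP at [0.252, 0.572, 0.248] pointing down, gripper open.
Joint ranges: [-3.08, 3.08], [-0.75, 2.2], [0.22, 2.44], [-1.43, 4.57], [0, 2.65], [-2.85, 2.85]. Speed limits (rad/s): [2.79, 2.79, 3.14, 3.14, 3.14, 3.14].

### API

Orientations are given as a unit quaternion [x, y, z, w].
In Python, from station import sense, vision, order gives the robot as it stands.
- The arm moves only by the shell command python3 -m crank 'ROWS' [OPENING] [FORCE]. ROWS is JSON, a list of rows, each an object with "dp": the shift along the world's x, y, z in units of 30 mm (1.0 is 30 mm), a list of three; "angular": the turn, a rotation vector about the world's x, y, z in degrees, a list of three. In form: [{"dp": [dx, dy, dz], "angular": [ax, ay, az]}, ...]. A call has 1 to 20 rows; each row shifts and turns the commanded pose from where the row before left it; what a row does not reach is not made up. A row lasts 1/10 s, in which the tool goes at most 50 mm and 8.59 degrees, less where a joint would pass 70% of its speed; a pose out of reach is approached as far as the arm can. A call is refused whole if a number of a shift passes 1 or a number of a turn 8.59, either way. A call with a gripper value outside its range is refused whole. OPENING is the closure, from 0 (fully open) to 1 (shut), set as the call begins (- or left out, the last holds). The fingers move at their own pace and stop on an object; FORCE is the grip in N (left out, the last holds). Time passes only in rows, so rows that do not move let the fingers close. It gives the time, the measured TCP pose, the force, the opening and the grip force at its end, in the units of the state.
- sense(): the state, without advancing time (a new reading comes with each control period).
- vision.snapshot(name): name is "scene" or "top" or "wrist"; returns a dict with "image" (420x560x3 uint8, blue, green, red), "range_z" (420x560 float32, m along the optical axis (not along the pixel's ray), 0 where there is no reading), "mtx" (3x3 intrinsics, pixels), "dist" ([k1, k2, p1, p2, k3] as OpenCV has them; the pictures are not rectified), "pose" (4x4, takes a point from camera to world coordinates); the wrist camera has in their place "mount" (4x4, takes a point from camera to tool coordinates, whose origin is the TCP and whose axes are the flange's). Camera axes: x right, y down, z forward; pixel columns grow to the right and rows downward; lengths in m; the calibration is good to about 2 mm. A picture is of the moment at which its call begins: read the wrist's pose just before it.
- order.sign_off(): hands the job in; it is judged then, once.
The state is a dict: "t": time; "q": joint angles; "qd": joint speeds; "tau": joint torques, N m; "tcp_pos": TCP position; "tool_rot": TCP orientation; "force": force on the tool from outside, world axes, zero at the start; "ft_torque": the same for the moment, N m; "finger_gap": opening from 0.0 (shut) to 1.0 (fully open); "gripper_force": force on a finger pad.
Only numpy, scipy, OpenCV 4.12 (cv2) and the standard library are available. Lean on these libraries where they do the work, as an engineer would, in place of code of your own. Each camera call takes 0.05 s, during which the arm holds its last target. There are 200 camera calls.

### The job

For the daily balance check, take up the flat lifter by its black grip, slide its blade under the larger steel weight and carry that weight level, balanced on the blade and never touched by the fingers, to the cradle on the balance. Set it softly on the cradle's two rails and, with the lifter's shoulder behind it, push it against the two pins and on with them until their slide bottoms, pressing home there with a light but definite push of about 7 N (never 12 N), then draw the lifter out and stand it back on the bench, clear of everything. Leave the smaller weight on its stand and everything else where it is.

Things in the scene. Friction and masses are not known exactly. Their poses are not given: they have to be found in the camera images.
- lifter: Hand lifter, 250 g, on the bench. Origin: underside, below the grip's middle; x to the blade tip, z up. Base x -40..15 mm, 40 wide, 4 thick; black grip 50 long (x -25..25), 18 wide (y), z 4..54. Steel blade 24 wide, z 0..4, out to x 93. A shoulder 24 wide, up to z 16, stands across the blade, front face at x 45: a weight touching it has its centre at x 70. Gripped firmly it stays level.
- weight: The larger steel weight: plain flat disc of smooth polished steel (slides easily), 50 mm diameter, 8 mm thick, about 100 g, lying loose on its stand. Origin: centre of its underside.
- stand: Grey fixed stand under the larger weight. Origin: centre of underside; z up. Base 70 x 70 x 5 mm; two rails along x, 46 mm long, 10 thick, inner faces at y +-17 (34 apart), tops at z 45. The weight lies across the tops; the blade goes in between the rails from the -x end (robot's side) along +x.
- small_weight: The smaller steel weight, disc 39 mm diameter, 12 mm thick, on a stand just like the other. Origin: centre of its underside. To be left there.
- cradle: Aluminium cradle fixed on the pan of the white balance (260 x 190 mm, pan 73 mm above bench). Origin: underside, on the pan; x away from the robot's side, z up. Floor 3 mm thick; two rails along x (x -46..42 mm), 10 thick, inner faces at y +-17, tops at z 22. The weight goes on the rail tops; the blade hangs between the rails and is drawn out below the weight to -x, the open end.
- pins: Sliding stop on the rails: two steel pins, 8 mm diameter, 13 tall, at x 20, y +-21 mm, joined by a bar. Origin: midway between the rails at rail-top height; axes as the cradle's; a weight touching both pins has its centre at the origin. It starts pulled out to -x, slides in stiffly (1.5 N) and bottoms rigidly 3 to 20 mm further in, on a set-screw: where must be felt. It stays where it is left.
- amber_bottle: Bystander: amber bottle, 48 mm diameter, 100 mm tall. Origin: centre of its underside.
- white_jar: Bystander: white jar, 56 mm diameter, 60 mm tall. Origin: centre of its underside.
- carton_a: Bystander: white medicine carton 45 x 75 x 100 mm standing. Origin: centre of its underside.
- tape_measure: Bystander: yellow and black tape measure 60 x 35 x 55 mm. Origin: centre of its underside.
Things that resemble listed ones, but are neither listed nor needed, are in the scene too. What is shaped like the lifter but green is not meant. Leave any blue look-alike of the weight alone.

How it is judged:
On the way, in this order (a step that is already met when the one before it is completed fails the run):
1. the larger weight is lifted clear of its stand, lying level on the lifter (z of weight in the frame of stand above 0.055 m and contact force between lifter and weight above 0.3 N and angle between weight's own z axis and vertical below 0.2 rad), for 0.3 s.
2. the weight, flat on the cradle's rails, is pressed by the lifter, its blade down between the rails, against the pins with more than 4 N (contact force between pins and weight above 4 N and contact force between lifter and weight above 3 N and horizontal distance between weight and pins below 0.004 m and z of lifter in the frame of cradle below 0.021 m and z of weight in the frame of cradle below 0.0245 m and angle between weight's own z axis and vertical below 0.06 rad), for 0.2 s.
At the end, for the whole second after the job is handed in: The larger weight rests flat on the cradle rails, its centre within 2.5 mm of its place against both pins, free of the lifter; the lifter stands upright, at rest on the bench, its origin over 150 mm from the cradle's; the smaller weight is within 12 mm of its start (horizontal distance between weight and pins below 0.0025 m and z of weight in the frame of cradle below 0.0235 m and angle between each of weight, lifter's own z axis and vertical below 0.06 rad and linear speed of each of weight, lifter below 0.01 m/s and contact force between lifter and weight below 0.05 N and height (world z) of lifter below 0.004 m and horizontal distance between lifter and cradle above 0.15 m and distance of small_weight from where it was at the start of the episode below 0.012 m); the robot touches nothing.
It fails at once if the weight is pressed against the pins with 12 N or more (contact force between pins and weight above 12 N).
It fails at once if the lifter bears on the cradle or pins with 12 N or more, or the weight on the cradle with 16 N or more (contact force between lifter and cradle above 12 N or contact force between cradle and weight above 16 N).
It fails at once if the weight tips more than 0.25 rad (angle between weight's own z axis and vertical above 0.25 rad).
It fails at once if the gripper or arm touches the weight (contact force between any of the fingers, the arm and weight above 0.2 N).
It fails at once if the smaller weight or a bystander is moved more than 12 mm (distance of any of small_weight, amber_bottle, white_jar, carton_a, tape_measure from where it was at the start of the episode above 0.012 m).
It also fails if it takes over 70 s, if anything falls off the work surface, if the arm or the gripper's body presses on something with over 40 N, if the wrist force passes 120 N, or if a joint passes its speed limit or range.

## Working session

There is one attempt and no reset: what is moved stays moved. The work goes in short steps, Python scripts to look and compute and a shell command to move; the robot and the scene stay as the last step left them, time stands still between calls to the robot, and variables do not carry over. Pictures are saved under pics/ and viewed, at most 10 in all, crops included, and the job is handed in when it is done.

```bash
mkdir -p pics; ls; cat > h.py <<'E'
import numpy as np, cv2, pickle
from station import sense, vision, order
from scipy.spatial.transform import Rotation as R
def snap(n):
    s=sense(); d=vision.snapshot(n)
    if 'pose' in d: T=np.array(d['pose'])
    else:
        W=np.eye(4); W[:3,:3]=R.from_quat(s['tool_rot']).as_matrix(); W[:3,3]=s['tcp_pos']
        T=W@np.array(d['mount'])
    d['T']=T; pickle.dump({k:np.array(v) for k,v in d.items()},open(n+'.pkl','wb')); return d
def world(d):
    z=d['range_z']; h,w=z.shape
    u,v=np.meshgrid(np.arange(w),np.arange(h))
    p=cv2.undistortPoints(np.stack([u,v],-1).reshape(-1,1,2).astype(np.float64),np.array(d['mtx'],float),np.array(d['dist'],float)).reshape(h,w,2)
    P=np.dstack([p[...,0]*z,p[...,1]*z,z])@d['T'][:3,:3].T+d['T'][:3,3]
    P[z<=0]=np.nan
    return P
E
python3 - <<'E'
from h import *
a=snap('scene');b=snap('top')
cv2.imwrite('pics/scene.png',a['image']);cv2.imwrite('pics/top.png',b['image'])
print(sense()); print(b['T'],a['T'][:3,3])
E
```

```text
pics
{'t': 0.1, 'q': array([ 9.76450574e-01,  5.28385263e-01,  1.43375585e+00, -3.47671776e-05,
        1.18142081e+00, -1.78496282e-01]), 'qd': array([ 0.00065317, -0.0010504 , -0.00104845,  0.00177349, -0.00093467,
        0.00064521]), 'tau': array([ 7.34921559e-04, -4.43301201e+01, -1.78587037e+01, -1.62974839e-04,
        3.90067624e-03,  1.95751647e-05]), 'tcp_pos': array([0.25211284, 0.57123078, 0.24742987]), 'tool_rot': array([ 2.06423207e-01,  9.78462309e-01, -9.18089153e-04, -3.56194074e-04]), 'force': array([-0.6204353 , -0.26999281, -0.09487174]), 'ft_torque': array([-0.02687381,  0.03437182, -0.00068456]), 'gripper_force': 0.0, 'finger_gap': 0.9981952435553972}
[[ 0.00514817 -0.99347104  0.11396837  0.41491829]
 [-0.99995705 -0.00599288 -0.00707041  0.02240818]
 [ 0.00770725 -0.11392707 -0.99345922  1.43939708]
 [ 0.          0.          0.          1.        ]] [ 1.01037642 -0.40900654  0.88242535]
```

View pics/top.png

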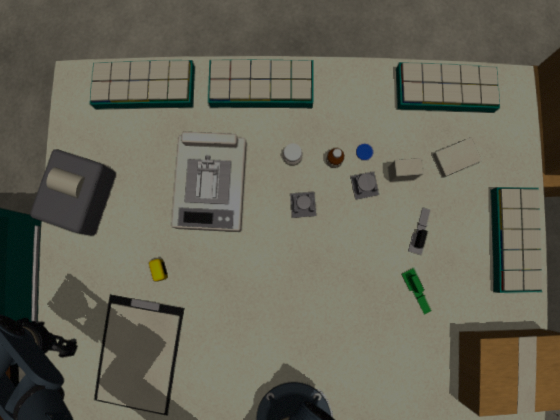

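View pics/scene.png

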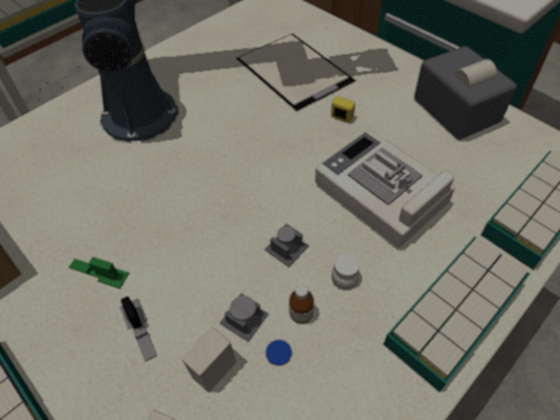

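The top view shows these candidates:
- **Lifter:** the black-grip one is at (419,238). The green look-alike at (415,290) is not it.
- **Weight on stand:** the discs are at (365,184) and (304,204). The first looks larger. The blue disc at (364,152) is a decoy.
- **Cradle:** it is on the balance at about (208,178).

Next I'll measure these and check them in a crop.

```bash
cat > m.py <<'E'
from h import *
d=pickle.load(open('top.pkl','rb'));P=world(d);im=d['image']
def rect(name,u0,u1,v0,v1,z0,z1,mask=None):
    S=P[v0:v1,u0:u1];m=(S[...,2]>z0)&(S[...,2]<z1)
    if mask is not None: m&=mask(im[v0:v1,u0:u1].astype(int))
    p=S[m]
    if len(p)<4: print(name,len(p));return
    r=cv2.minAreaRect((p[:,:2]*1000).astype(np.float32))
    print(name,len(p),'med',np.round(np.nanmedian(p,0),4),'rect c',np.round(r[0],1),np.round(r[1],1),round(r[2],1))
for n,u,v in (('A',365,184),('B',304,204)):
    rect(n+' top',u-20,u+20,v-20,v+20,.048,.065)
    rect(n+' base',u-20,u+20,v-20,v+20,.003,.02)
rect('grip',400,440,225,255,.035,.07)
rect('lifter low',400,440,200,260,.002,.03)
rect('balance',165,250,125,240,.05,.08)
rect('cradle rails',190,230,150,210,.088,.1)
rect('pins',190,230,150,210,.101,.115)
for n,u,v in(('jar',292,154),('bottle',336,157),('carton',406,169),('tape',157,269),('blue',364,152),('box',458,156)): rect(n,u-22,u+22,v-15,v+15,.003,.2)
a=cv2.resize(im[130:300,280:450],(510,510),interpolation=2);b=cv2.resize(im[140:225,170:250],(480,510),interpolation=2)
cv2.imwrite('pics/c1.png',cv2.resize(np.hstack([a,b[:,:]]),(800,412)))
E
python3 m.py
```

```text
A top 256 med [ 0.6582 -0.1957  0.0533] rect c [ 658.8 -195.5] [48.9 53.8] 13.7
A base 384 med [ 0.6457 -0.1897  0.005 ] rect c [ 662.3 -198.6] [113.4 114.2] 0.4
B top 182 med [ 0.6002 -0.0206  0.0564] rect c [600.7 -21.4] [45.3 52.2] 5.3
B base 440 med [ 0.5926 -0.0221  0.0054] rect c [603.5 -23.8] [111.6 110.7] 0.4
grip 133 med [ 0.5015 -0.3482  0.0529] rect c [ 502.8 -349.6] [17.5 50. ] 73.7
lifter low 802 med [ 0.5322 -0.35    0.004 ] rect c [ 531.1 -355.4] [115.6 171.1] 88.7
balance 5330 med [0.6333 0.2365 0.0677] rect c [653.3 240.1] [190.  258.6] 87.1
cradle rails 241 med [0.6501 0.2326 0.0952] rect c [659.9 238.6] [ 54.9 101.6] 87.4
pins 117 med [0.6839 0.2366 0.1054] rect c [665.5 237.6] [101.7  51.9] 1.6
jar 559 med [0.7386 0.0102 0.0358] rect c [747.7  11. ] [ 85.7 123.8] 0.2
bottle 515 med [ 0.7251 -0.107   0.039 ] rect c [ 740.  -115.6] [ 86.  124.4] 0.5
carton 789 med [ 0.6883 -0.2995  0.0969] rect c [ 707.3 -319.4] [ 86.  129.5] 0.6
tape 536 med [0.4143 0.3762 0.0414] rect c [416.  390.9] [ 82.1 125.7] 1.1
blue 445 med [ 0.7533 -0.1952  0.0061] rect c [ 755.9 -193.4] [ 86.6 135.1] 0.6
box 1060 med [ 0.7393 -0.4664  0.0342] rect c [ 745.3 -472.4] [ 94.1 142.4] 1.5
```

View pics/c1.png

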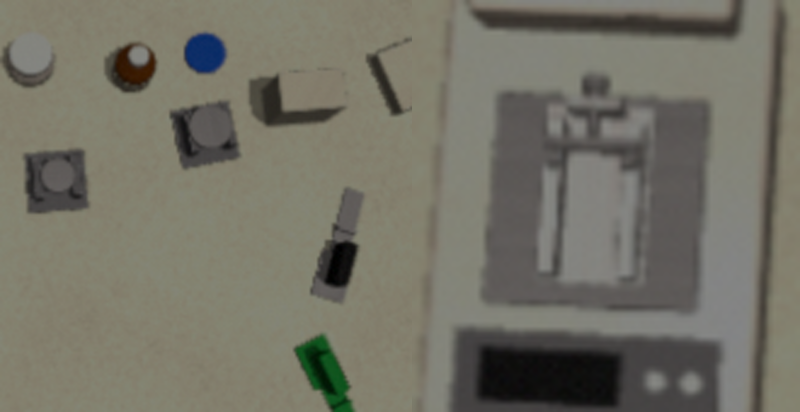

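The crop shows the larger disc on the right-hand stand, with a visibly wider rim and a yaw of about +13°. The small, thicker disc is on the left stand. The black-grip lifter points up and right, at a yaw of about -16°. The cradle opens toward the robot, with the pins and bar at its far end. I'll head there by way of the balance and use the wrist camera on the route.

```bash
python3 -m crank '[{"dp":[0.9,-1,0],"angular":[0,0,2]},{"dp":[0.9,-1,0],"angular":[0,0,2]},{"dp":[0.9,-1,0],"angular":[0,0,2]},{"dp":[0.9,-1,0],"angular":[0,0,2]},{"dp":[0.9,-1,0],"angular":[0,0,2]},{"dp":[0.9,-1,0],"angular":[0,0,2]},{"dp":[0.9,-1,0],"angular":[0,0,2]},{"dp":[0.9,-1,0],"angular":[0,0,2]},{"dp":[0.9,-1,0],"angular":[0,0,2]},{"dp":[0.9,-1,0],"angular":[0,0,2]},{"dp":[0.9,-1,0],"angular":[0,0,2]},{"dp":[0,0,0],"angular":[0,0,0]},{"dp":[0,0,0],"angular":[0,0,0]},{"dp":[0,0,0],"angular":[0,0,0]}]' 0
python3 - <<'E'
from h import *
d=snap('wrist');cv2.imwrite('pics/w1.png',d['image']);print(np.round(d['mount'],3),np.round(d['mtx']),sense()['q'])
P=world(d);z=P[...,2];print(np.isfinite(z).mean(),np.nanpercentile(z,[1,50,99]));print(np.round(P[[10,10,410,410,210],[10,550,10,550,280]],3))
E
```

```text
t: 1.5
tcp_pos: [0.5483, 0.2422, 0.2479]
tool_rot: [0.016, 1.0, 0.0, -0.001]
force: [0.0, -0.1, 0.1]
finger_gap: 0.997
gripper_force: 0.0
[[-0.    -0.962 -0.273  0.069]
 [ 1.    -0.001  0.     0.   ]
 [-0.    -0.273  0.962 -0.125]
 [ 0.     0.     0.     1.   ]] [[316.   0. 280.]
 [  0. 316. 202.]
 [  0.   0.   1.]] [ 2.30239814e-01  4.93723547e-01  1.49826512e+00  3.47885905e-04
  1.15093717e+00 -1.31005530e+00]
0.9958928571428571 [-2.38715139e-03  3.16170699e-04  3.30257554e-01]
[[ 0.352 -0.054 -0.   ]
 [ 0.371  0.551 -0.001]
 [ 0.537  0.185  0.325]
 [ 0.541  0.301  0.325]
 [ 0.575  0.242  0.066]]
```

View pics/w1.png

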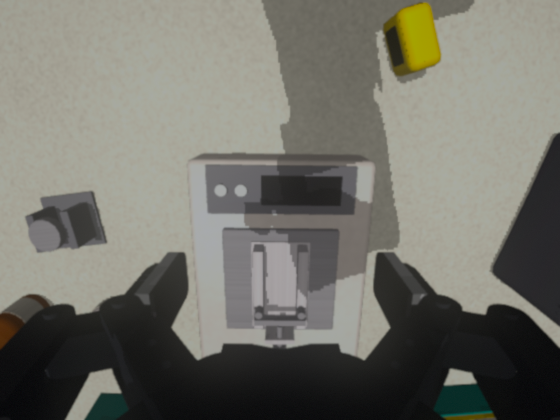

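The wrist view shows the cradle rails at u≈258 and 303, v 245–320, with the pins at (258,315) and (302,315). The open end is toward the robot. I'll fit this from the range data.

```bash
python3 - <<'E'
from h import *
d=pickle.load(open('wrist.pkl','rb'));P=world(d)
S=P[235:345,235:325].reshape(-1,3)
pan=S[(S[:,2]<.078)&(S[:,2]>.06)];print('pan z',np.median(pan[:,2]))
rt=S[(abs(S[:,2]-.095)<.004)];r=cv2.minAreaRect((rt[:,:2]*1000).astype(np.float32));print('rails',len(rt),r,np.median(rt[:,2]))
# split rails, row-wise lines
for sgn in(-1,1):
    q=rt[(sgn*(rt[:,1]-r[0][1]/1000)>.012)&(rt[:,0]<.67)]
    c=np.polyfit(q[:,0],q[:,1],1);print('rail',len(q),q.min(0),q.max(0),'slope deg',np.degrees(np.arctan(c[0])),'y at .65',np.polyval(c,.65))
pn=S[(S[:,2]>.103)&(S[:,2]<.115)];print('pins',len(pn))
for sgn in(-1,1):
    q=pn[sgn*(pn[:,1]-r[0][1]/1000)>.012];print(len(q),q.mean(0) if len(q) else 0,q.min(0),q.max(0))
print('max z',np.nanmax(np.where((abs(P[...,1]-.24)<.1)&(P[...,0]>.5)&(P[...,0]<.72),P[...,2],0)[:300]))
E
```

```text
pan z 0.07277113678405955
rails 1451 ((654.0722045898438, 238.803466796875), (54.37787628173828, 94.06497192382812), 87.15557098388672) 0.09440624564565858
rail 578 [0.60601958 0.21087147 0.0910207 ] [0.66950147 0.22314184 0.09899379] slope deg -3.0005490433706856 y at .65 0.21659926296690443
rail 589 [0.60802961 0.2555521  0.09108963] [0.66985763 0.26753378 0.09872676] slope deg -2.436256726034255 y at .65 0.2608454934381678
pins 667
194 [0.6786374  0.21925125 0.10527911] [0.6643922  0.21210205 0.10302917] [0.70416207 0.22628823 0.10806882]
148 [0.67687421 0.25775058 0.10537882] [0.66636985 0.25102817 0.10300644] [0.70430243 0.263157   0.10880844]
max z 0.28926585898513346
```

```bash
python3 -m crank '[{"dp":[0,-1,0],"angular":[0,0,1]},{"dp":[0,-1,0],"angular":[0,0,1]},{"dp":[0,-1,0],"angular":[0,0,1]},{"dp":[0,-1,0],"angular":[0,0,1]},{"dp":[0,-1,0],"angular":[0,0,1]},{"dp":[0,-1,0],"angular":[0,0,1]},{"dp":[0,-1,0],"angular":[0,0,1]},{"dp":[0,-1,0],"angular":[0,0,1]},{"dp":[0,-1,0],"angular":[0,0,1]},{"dp":[0,-1,0],"angular":[0,0,1]},{"dp":[0,-1,0],"angular":[0,0,1]},{"dp":[0,-1,0],"angular":[0,0,1]},{"dp":[0,-1,0],"angular":[0,0,1]},{"dp":[0,-1,0],"angular":[0,0,0]},{"dp":[0,-1,0],"angular":[0,0,0]},{"dp":[0,0,0],"angular":[0,0,0]},{"dp":[0,0,0],"angular":[0,0,0]},{"dp":[0,0,0],"angular":[0,0,0]}]'
python3 - <<'E'
from h import *
d=snap('wrist');cv2.imwrite('pics/w2.png',d['image'])
P=world(d);S=P.reshape(-1,3);S=S[(np.hypot(S[:,0]-.658,S[:,1]+.196)<.07)]
w=S[abs(S[:,2]-.053)<.0025];b=S[abs(S[:,2]-.005)<.0025]
print('w',len(w),w.mean(0),w.min(0),w.max(0),cv2.minEnclosingCircle((w[:,:2]*1000).astype(np.float32)))
print('base',cv2.minAreaRect((b[:,:2]*1000).astype(np.float32)))
S=P.reshape(-1,3);S=S[(np.hypot(S[:,0]-.503,S[:,1]+.35)<.06)]
g=S[abs(S[:,2]-.054)<.004];print('grip',cv2.minAreaRect((g[:,:2]*1000).astype(np.float32)),np.median(g,0) if len(g) else 0)
E
```

```text
t: 3.35
tcp_pos: [0.5492, -0.2063, 0.2482]
tool_rot: [-0.098, 0.995, 0.001, -0.0]
force: [0.2, 0.3, -1.1]
finger_gap: 1.0
gripper_force: 0.0
w 1351 [ 0.65681435 -0.19716816  0.0523417 ] [ 0.63276373 -0.22155151  0.05051655] [ 0.68291846 -0.1725948   0.05468259] ((657.8529052734375, -196.9512939453125), 25.28264045715332)
base ((656.78466796875, -199.0731201171875), (71.14636993408203, 69.33268737792969), 12.019135475158691)
grip ((502.4469299316406, -351.1283874511719), (18.243478775024414, 49.49944305419922), 74.38257598876953) [ 0.50150314 -0.35028706  0.05296773]
```

View pics/w2.png

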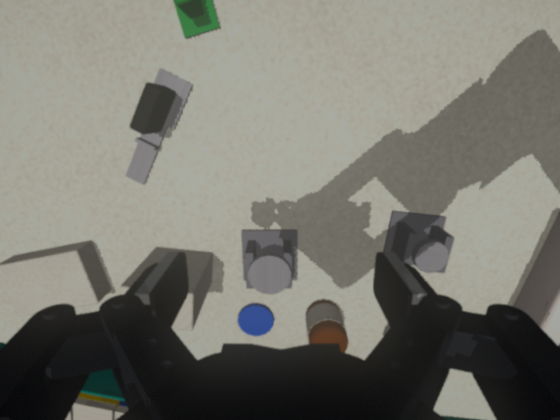

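The wrist view confirms the choice. The disc at (269,272) has r = 25.3 mm, so it is the larger weight at (0.6575,-0.197). Its stand is yawed 12°. The lifter's grip is at (152,108), which is (0.5024,-0.351) at a yaw of -15.6°. Now I'll reach for the grip.

```bash
python3 -m crank '[{"dp":[-0.195,-0.603,-0.6],"angular":[0,0,-3.35]},{"dp":[-0.195,-0.603,-0.6],"angular":[0,0,-3.35]},{"dp":[-0.195,-0.603,-0.6],"angular":[0,0,-3.35]},{"dp":[-0.195,-0.603,-0.6],"angular":[0,0,-3.35]},{"dp":[-0.195,-0.603,-0.6],"angular":[0,0,-3.35]},{"dp":[-0.195,-0.603,-0.6],"angular":[0,0,-3.35]},{"dp":[-0.195,-0.603,-0.6],"angular":[0,0,-3.35]},{"dp":[-0.195,-0.603,-0.6],"angular":[0,0,-3.35]},{"dp":[0,0,0],"angular":[0,0,0]},{"dp":[0,0,0],"angular":[0,0,0]},{"dp":[0,0,0],"angular":[0,0,0]}]'
python3 - <<'E'
from h import *
s=sense();print(R.from_quat(s['tool_rot']).as_matrix().round(4),s['tcp_pos'])
d=snap('wrist');P=world(d);S=P.reshape(-1,3);S=S[(np.hypot(S[:,0]-.503,S[:,1]+.35)<.05)]
g=S[abs(S[:,2]-.054)<.003];print('grip',len(g),cv2.minAreaRect((g[:,:2]*1000).astype(np.float32)),g.mean(0))
E
```

```text
t: 4.5
tcp_pos: [0.5034, -0.3518, 0.1052]
tool_rot: [0.135, 0.991, -0.0, 0.0]
force: [0.1, 0.1, 0.7]
finger_gap: 0.999
gripper_force: 0.0
[[-9.636e-01  2.672e-01  8.000e-04]
 [ 2.672e-01  9.636e-01 -4.000e-04]
 [-9.000e-04 -1.000e-04 -1.000e+00]] [ 0.50342054 -0.35183556  0.10524423]
grip 2163 ((502.3013000488281, -351.63079833984375), (17.534399032592773, 49.489009857177734), 73.67826080322266) [ 0.50099666 -0.35138789  0.05299816]
```

```bash
python3 -m crank '[{"dp":[-0.04,0,-0.5],"angular":[0,0,-0.8]},{"dp":[0,0,-0.5],"angular":[0,0,0]},{"dp":[0,0,-0.5],"angular":[0,0,0]},{"dp":[0,0,-0.5],"angular":[0,0,0]},{"dp":[0,0,-0.3],"angular":[0,0,0]},{"dp":[0,0,0],"angular":[0,0,0]},{"dp":[0,0,0],"angular":[0,0,0]},{"dp":[0,0,0],"angular":[0,0,0]}]' && python3 -m crank '[{"dp":[0,0,0],"angular":[0,0,0]},{"dp":[0,0,0],"angular":[0,0,0]},{"dp":[0,0,0],"angular":[0,0,0]},{"dp":[0,0,0],"angular":[0,0,0]},{"dp":[0,0,0],"angular":[0,0,0]},{"dp":[0,0,0],"angular":[0,0,0]},{"dp":[0,0,0],"angular":[0,0,0]},{"dp":[0,0,0],"angular":[0,0,0]},{"dp":[0,0,0],"angular":[0,0,0]},{"dp":[0,0,0],"angular":[0,0,0]}]' 1 70
```

```text
t: 5.35
tcp_pos: [0.5018, -0.3534, 0.0358]
tool_rot: [0.143, 0.99, -0.0, 0.0]
force: [-0.2, -0.8, -0.2]
finger_gap: 1.001
gripper_force: 0.0
t: 6.35
tcp_pos: [0.5015, -0.3531, 0.0356]
tool_rot: [0.143, 0.99, -0.0, 0.0]
force: [0.3, 0.1, 4.5]
finger_gap: 0.206
gripper_force: 69.0
```

```bash
python3 -m crank '[{"dp":[0,0,0.4],"angular":[0,0,0]},{"dp":[0,0,0.5],"angular":[0,0,0]},{"dp":[0,0,0.37],"angular":[0,0,0]},{"dp":[0.078,0.525,0],"angular":[0,0,3.55]},{"dp":[0.078,0.525,0],"angular":[0,0,3.55]},{"dp":[0.078,0.525,0],"angular":[0,0,3.55]},{"dp":[0.078,0.525,0],"angular":[0,0,3.55]},{"dp":[0.078,0.525,0],"angular":[0,0,3.55]},{"dp":[0.078,0.525,0],"angular":[0,0,3.55]},{"dp":[0.078,0.525,0],"angular":[0,0,3.55]},{"dp":[0.078,0.525,0],"angular":[0,0,3.55]},{"dp":[0,0,0],"angular":[0,0,0]},{"dp":[0,0,0],"angular":[0,0,0]},{"dp":[0,0,0],"angular":[0,0,0]},{"dp":[0,0,0],"angular":[0,0,0]}]'
python3 - <<'E'
from h import *
d=snap('wrist');cv2.imwrite('pics/w3.png',d['image']);P=world(d)
s=sense();M=R.from_quat(s['tool_rot']).as_matrix();print(M.round(4),s['tcp_pos'])
b=snap('top');Q=world(b);cv2.imwrite('pics/t2.png',cv2.resize(b['image'][130:260,300:430],(520,520),interpolation=2))
for A,n in((P,'wrist'),(Q,'top')):
    S=A.reshape(-1,3);v=S-s['tcp_pos'];e=-M[:,0];f=-np.array(M[:,1]) if 0 else M[:,1]
    x=v@e;y=v@f
    m=(x>.03)&(x<.1)&(abs(y)<.02)&(S[:,2]>.03)
    print(n,m.sum(),(x[m].min(),x[m].max(),np.median(y[m]),np.median(S[m,2])) if m.any() else '')
    w=S[(np.hypot(S[:,0]-.6575,S[:,1]+.197)<.027)&(abs(S[:,2]-.053)<.003)]
    if len(w): print('w',len(w),cv2.minEnclosingCircle((w[:,:2]*1000).astype(np.float32)))
E
```

```text
t: 7.85
tcp_pos: [0.5203, -0.228, 0.0736]
tool_rot: [-0.104, 0.995, -0.0, 0.0]
force: [-0.6, -0.7, -2.1]
finger_gap: 0.202
gripper_force: 68.5
[[-9.785e-01 -2.062e-01  5.000e-04]
 [-2.062e-01  9.785e-01 -4.000e-04]
 [-4.000e-04 -5.000e-04 -1.000e+00]] [ 0.52017411 -0.22788362  0.07353889]
wrist 9 (np.float64(0.041717772397948494), np.float64(0.06442711408409632), np.float64(0.01264886814818505), np.float64(0.053272942783338134))
top 280 (np.float64(0.030024317502304443), np.float64(0.09514132467456551), np.float64(0.006478880292376005), np.float64(0.055836515263824715))
w 177 ((658.5619506835938, -196.51968383789062), 25.144433975219727)
```

View pics/w3.png

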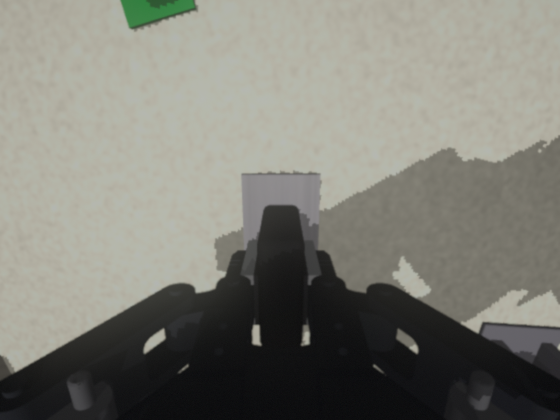

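View pics/t2.png

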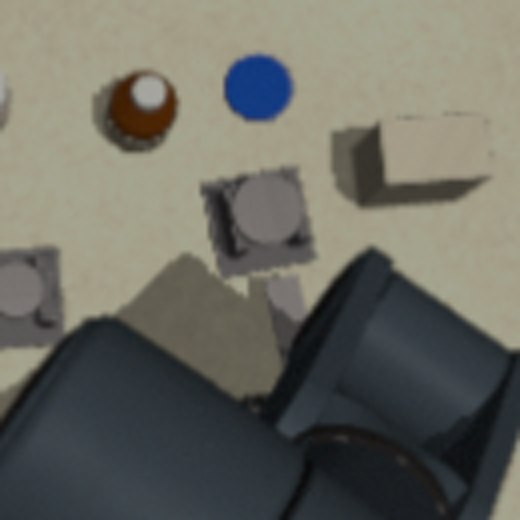

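The wrist view shows the lifter base centred between the fingers at u≈281. The top crop shows the blade, at (285,300) in the crop, lined up with the stand's slot. I'll check the blade's height and lateral offset numerically.

```bash
python3 - <<'E'
from h import *
s=sense();M=R.from_quat(s['tool_rot']).as_matrix();e=-M[:,0];f=M[:,1]
Q=world(pickle.load(open('top.pkl','rb')));S=Q.reshape(-1,3);v=S-s['tcp_pos'];x=v@e;y=v@f;z=S[:,2]
m=(x>.055)&(x<.105)&(abs(y)<.025)&(z>.034)&(z<.048)
for a in np.arange(.055,.1,.008):
    k=m&(abs(x-a)<.004);print(round(a,3),k.sum(),y[k].min().round(4),y[k].max().round(4),np.median(z[k]).round(4)) if k.any() else 0
print('tip',x[m].max())
w=S[(np.hypot(S[:,0]-.6575,S[:,1]+.197)<.06)];vv=w-s['tcp_pos'];X=vv@e;Y=vv@f
k=abs(w[:,2]-.053)<.003;k2=(abs(w[:,2]-.045)<.003)&(abs(Y)>.012)
print('weight',(X[k].min()+X[k].max())/2,(Y[k].min()+Y[k].max())/2,'z',np.median(w[k,2]))
k=abs(w[:,2]-.005)<.003;b=np.c_[X[k],Y[k]];print('base',cv2.minAreaRect((b*1000).astype(np.float32)))
E
```

```text
0.055 8 -0.0013 0.0129 0.0413
0.063 22 -0.0097 0.0142 0.0412
0.071 25 -0.0107 0.0128 0.0431
0.079 26 -0.0104 0.0139 0.0421
0.087 25 -0.0104 0.014 0.0424
0.095 13 -0.0094 0.0133 0.043
tip 0.09518076132499886
weight 0.1420595643608356 0.002040275414361385 z 0.052859855808761846
base ((142.9895782470703, 0.9676742553710938), (113.28812408447266, 114.33362579345703), 21.297372817993164)
```

```bash
python3 -m crank '[{"dp":[0.26,0.055,0],"angular":[0,0,0]},{"dp":[0.26,0.055,0],"angular":[0,0,0]},{"dp":[0.26,0.055,0],"angular":[0,0,0]},{"dp":[0.26,0.055,0],"angular":[0,0,0]},{"dp":[0.26,0.055,0],"angular":[0,0,0]},{"dp":[0.26,0.055,0],"angular":[0,0,0]},{"dp":[0.26,0.055,0],"angular":[0,0,0]},{"dp":[0.16,0.035,0],"angular":[0,0,0]},{"dp":[0.13,0.025,0],"angular":[0,0,0]},{"dp":[0.1,0.02,0],"angular":[0,0,0]},{"dp":[0.06,0.01,0],"angular":[0,0,0]},{"dp":[0.04,0.01,0],"angular":[0,0,0]},{"dp":[0,0,0],"angular":[0,0,0]},{"dp":[0,0,0],"angular":[0,0,0]},{"dp":[0,0,0],"angular":[0,0,0]}]'
python3 - <<'E'
from h import *
s=sense();M=R.from_quat(s['tool_rot']).as_matrix();e=-M[:,0];f=M[:,1]
d=snap('top');Q=world(d);cv2.imwrite('pics/t3.png',cv2.resize(d['image'][130:260,300:430],(520,520),interpolation=2))
w=Q.reshape(-1,3);w=w[(np.hypot(w[:,0]-.6575,w[:,1]+.197)<.04)&(abs(w[:,2]-.053)<.003)];vv=w-s['tcp_pos'];X=vv@e;Y=vv@f
print(s['force'],len(w),X.min(),X.max(),Y.min(),Y.max(),w.mean(0))
E
```

```text
t: 9.45
tcp_pos: [0.5893, -0.2125, 0.0734]
tool_rot: [-0.104, 0.995, 0.0, -0.0]
force: [-0.1, 0.9, -3.0]
finger_gap: 0.202
gripper_force: 68.5
[-0.11367411  0.89390418 -3.04241823] 100 0.05324975425687771 0.09719905900475233 -0.012823418653718685 0.027079584494256525 [ 0.6643197  -0.186731    0.05302843]
```

```bash
python3 -m crank '[{"dp":[0,0,0.04],"angular":[0,0,0]},{"dp":[0,0,0.05],"angular":[0,0,0]},{"dp":[0,0,0.05],"angular":[0,0,0]},{"dp":[0,0,0.05],"angular":[0,0,0]},{"dp":[0,0,0.08],"angular":[0,0,0]},{"dp":[0,0,0.14],"angular":[0,0,0]},{"dp":[0,0,0.2],"angular":[0,0,0]},{"dp":[0,0,0.25],"angular":[0,0,0]},{"dp":[0,0,0.25],"angular":[0,0,0]},{"dp":[0,0,0.25],"angular":[0,0,0]},{"dp":[0,0,0.25],"angular":[0,0,0]},{"dp":[0,0,0.25],"angular":[0,0,0]},{"dp":[0,0,0.25],"angular":[0,0,0]},{"dp":[0,0,0.25],"angular":[0,0,0]},{"dp":[0,0,0.2],"angular":[0,0,0]},{"dp":[0,0,0.12],"angular":[0,0,0]},{"dp":[0,0,0.06],"angular":[0,0,0]},{"dp":[0,0,0],"angular":[0,0,0]},{"dp":[0,0,0],"angular":[0,0,0]},{"dp":[0,0,0],"angular":[0,0,0]}]'
python3 - <<'E'
from h import *
s=sense();M=R.from_quat(s['tool_rot']).as_matrix();e=-M[:,0];f=M[:,1]
print(s['force'],s['ft_torque'],s['tcp_pos'])
for n in('top','scene'):
    d=snap(n);Q=world(d)
    w=Q.reshape(-1,3);vv=w-s['tcp_pos'];X=vv@e;Y=vv@f;k=(X>.04)&(X<.12)&(abs(Y)<.035)&(abs(vv[:,2]+.0235)<.005)
    print(n,k.sum(),X[k].min(),X[k].max(),Y[k].min(),Y[k].max(),np.median(vv[k,2]))
cv2.imwrite('pics/s4.png',cv2.resize(d['image'][200:380,120:360],(800,600),interpolation=2))
E
```

```text
t: 11.5
tcp_pos: [0.5892, -0.2123, 0.1552]
tool_rot: [-0.104, 0.995, 0.0, -0.0]
force: [0.6, 0.1, -3.3]
finger_gap: 0.202
gripper_force: 68.4
[ 0.55031416  0.09989528 -3.27576857] [0.06815385 0.09364799 0.00015706] [ 0.58919522 -0.21227488  0.15518248]
top 167 0.04745191440956239 0.09755739157735041 -0.013508679766033002 0.02645718533685114 -0.023247782983988857
scene 630 0.04432607500369578 0.09854133373516007 -0.02491718997615138 0.025044024215864723 -0.023871553597097334
```

View pics/s4.png

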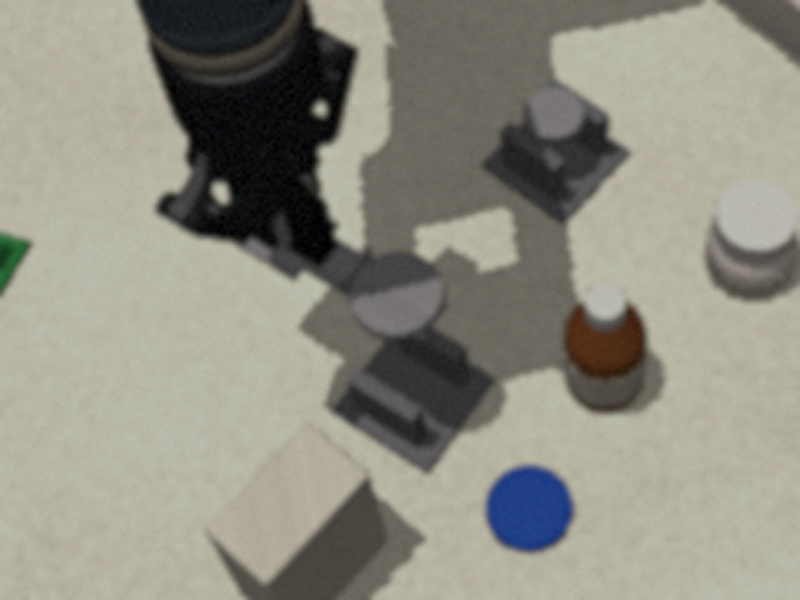

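The crop shows the weight level on the blade at (398,293), against the shoulder, with its stand empty below. I'll carry it gently to just short of the pins above the cradle.

```bash
python3 -m crank '[{"dp":[-0.005,0.1,0],"angular":[0,0,-0.1]},{"dp":[-0.01,0.2,0],"angular":[0,0,-0.19]},{"dp":[-0.015,0.3,0],"angular":[0,0,-0.29]},{"dp":[-0.02,0.4,0],"angular":[0,0,-0.38]},{"dp":[-0.025,0.5,0],"angular":[0,0,-0.48]},{"dp":[-0.03,0.6,0],"angular":[0,0,-0.58]},{"dp":[-0.036,0.7,0],"angular":[0,0,-0.67]},{"dp":[-0.042,0.8,0],"angular":[0,0,-0.77]},{"dp":[-0.042,0.8,0],"angular":[0,0,-0.77]},{"dp":[-0.042,0.8,0],"angular":[0,0,-0.77]},{"dp":[-0.042,0.8,0],"angular":[0,0,-0.77]},{"dp":[-0.042,0.8,0],"angular":[0,0,-0.77]},{"dp":[-0.042,0.8,0],"angular":[0,0,-0.77]}]' && python3 -m crank '[{"dp":[-0.042,0.8,0],"angular":[0,0,-0.77]},{"dp":[-0.042,0.8,0],"angular":[0,0,-0.77]},{"dp":[-0.042,0.8,0],"angular":[0,0,-0.77]},{"dp":[-0.042,0.8,0],"angular":[0,0,-0.77]},{"dp":[-0.042,0.8,0],"angular":[0,0,-0.77]},{"dp":[-0.042,0.8,0],"angular":[0,0,-0.77]},{"dp":[-0.036,0.7,0],"angular":[0,0,-0.67]},{"dp":[-0.03,0.6,0],"angular":[0,0,-0.58]},{"dp":[-0.025,0.5,0],"angular":[0,0,-0.48]},{"dp":[-0.02,0.4,0],"angular":[0,0,-0.38]},{"dp":[-0.015,0.3,0],"angular":[0,0,-0.29]},{"dp":[-0.01,0.2,0],"angular":[0,0,-0.19]},{"dp":[-0.005,0.1,0],"angular":[0,0,-0.1]},{"dp":[0,0,0],"angular":[0,0,0]},{"dp":[0,0,0],"angular":[0,0,0]},{"dp":[0,0,0],"angular":[0,0,0]}]'
python3 - <<'E'
from h import *
s=sense();M=R.from_quat(s['tool_rot']).as_matrix();e=-M[:,0];f=M[:,1]
print(M.round(4),s['force'],s['tcp_pos'])
for n in('top','scene'):
    d=snap(n);Q=world(d)
    w=Q.reshape(-1,3);vv=w-s['tcp_pos'];X=vv@e;Y=vv@f;k=(X>.04)&(X<.12)&(abs(Y)<.035)&(abs(vv[:,2]+.0235)<.005)
    print(n,k.sum(),X[k].min(),X[k].max(),Y[k].min(),Y[k].max(),np.median(vv[k,2]))
    # pins/rails in lifter frame
    k=(X>.08)&(X<.16)&(abs(Y)<.03)&(w[:,2]>.1035)&(w[:,2]<.111)
    if k.any(): print(' pins',k.sum(),X[k].min(),Y[k].min(),Y[k].max(),[ (X[k&(Y*g>.012)].min().round(4), Y[k&(Y*g>.012)].mean().round(4)) for g in(-1,1) if (k&(Y*g>.012)).any()])
    k=(X>-.02)&(X<.16)&(abs(Y)<.035)&(w[:,2]>.092)&(w[:,2]<.098)
    for g in(-1,1):
        kk=k&(g*Y>.01); 
        if kk.sum()>5: print(' rail',g,kk.sum(),X[kk].min(),X[kk].max(),np.median(Y[kk]),np.percentile(Y[kk],[3,97]))
    cv2.imwrite('pics/%s5.png'%n,cv2.resize(d['image'][120:240,160:260] if n=='top' else d['image'][120:260,300:470],(600,600),interpolation=2))
E
```

```text
t: 12.9
tcp_pos: [0.577, 0.0179, 0.1558]
tool_rot: [-0.041, 0.999, 0.0, -0.0]
force: [0.0, 0.8, -3.0]
finger_gap: 0.2
gripper_force: 68.4
t: 14.5
tcp_pos: [0.566, 0.243, 0.1556]
tool_rot: [0.023, 1.0, -0.0, -0.0]
force: [-0.6, 0.1, -2.8]
finger_gap: 0.203
gripper_force: 68.4
[[-9.989e-01  4.700e-02 -2.000e-04]
 [ 4.700e-02  9.989e-01 -2.000e-04]
 [ 2.000e-04 -2.000e-04 -1.000e+00]] [-0.59666905  0.08561122 -2.79836445] [0.56596507 0.24295444 0.15558614]
top 80 0.05488608865958244 0.09750685891332427 -0.021910193417969737 0.0008977540993752442 -0.02363051497803942
 pins 82 0.10272881536729929 -0.025870222711207102 0.017823219608365474 [(np.float64(0.1027), np.float64(-0.0202)), (np.float64(0.1118), np.float64(0.0144))]
 rail -1 80 0.045078510705402836 0.13758199649222844 -0.021987207133254676 [-0.02695827 -0.01650075]
 rail 1 12 0.11387617150594032 0.1337320135520016 0.02010810917366187 [0.01078226 0.02596318]
scene 355 0.0417650151264685 0.09785925502196394 -0.024944048172777473 0.027927405575768727 -0.023626520319029287
 pins 154 0.10288542002691448 -0.026359791214944 0.02491071842017156 [(np.float64(0.1037), np.float64(-0.0193)), (np.float64(0.1029), np.float64(0.0189))]
 rail -1 148 0.04367412809724603 0.14117793680838384 -0.024369898597170925 [-0.02860681 -0.01451996]
 rail 1 58 0.08391007582680114 0.1395830861105849 0.019374238728144706 [0.01522395 0.02657107]
```

View pics/scene5.png

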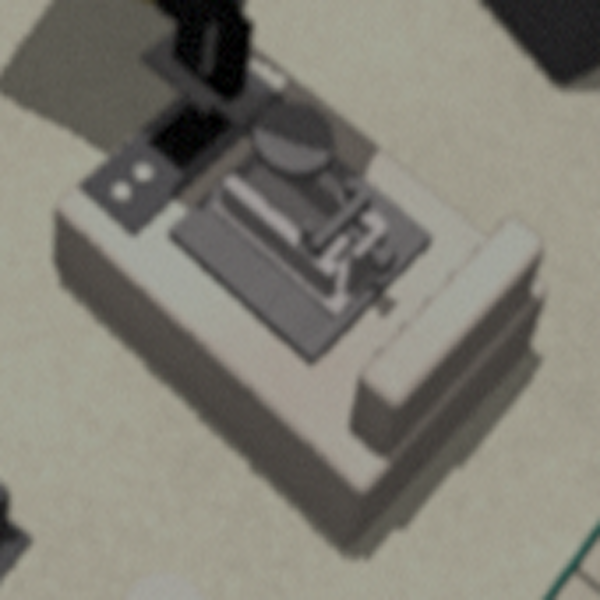

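The scene crop shows the weight level on the blade at (292,140), above the rails with the pins ahead of it. Laterally it's within 1 mm, with about 15 mm to go to the pins. I'll set it down softly.

```bash
python3 -m crank '[{"dp":[0,0,-0.05],"angular":[0,0,0]},{"dp":[0,0,-0.1],"angular":[0,0,0]},{"dp":[0,0,-0.15],"angular":[0,0,0]},{"dp":[0,0,-0.15],"angular":[0,0,0]},{"dp":[0,0,-0.15],"angular":[0,0,0]},{"dp":[0,0,-0.1],"angular":[0,0,0]},{"dp":[0,0,-0.08],"angular":[0,0,0]},{"dp":[0,0,-0.06],"angular":[0,0,0]},{"dp":[0,0,-0.03],"angular":[0,0,0]},{"dp":[0,0,-0.03],"angular":[0,0,0]},{"dp":[0,0,-0.03],"angular":[0,0,0]},{"dp":[0,0,-0.03],"angular":[0,0,0]},{"dp":[0,0,-0.03],"angular":[0,0,0]},{"dp":[0,0,-0.03],"angular":[0,0,0]},{"dp":[0,0,-0.03],"angular":[0,0,0]},{"dp":[0,0,-0.03],"angular":[0,0,0]},{"dp":[0,0,-0.02],"angular":[0,0,0]},{"dp":[0,0,0],"angular":[0,0,0]},{"dp":[0,0,0],"angular":[0,0,0]}]'
python3 - <<'E'
from h import *
s=sense();M=R.from_quat(s['tool_rot']).as_matrix();e=-M[:,0];f=M[:,1]
for n in('top','scene'):
    d=snap(n);Q=world(d)
    w=Q.reshape(-1,3);vv=w-s['tcp_pos'];X=vv@e;Y=vv@f;k=(X>.035)&(X<.1)&(abs(Y)<.035)&(abs(w[:,2]-.103)<.0035)
    print(n,k.sum(),X[k].min(),X[k].max(),Y[k].min(),Y[k].max(),np.median(w[k,2]))
for i in range(4): print(np.round(sense()['force'],2)); vision.snapshot('wrist')
E
```

```text
t: 16.5
tcp_pos: [0.5659, 0.2436, 0.1226]
tool_rot: [0.023, 1.0, 0.0, 0.0]
force: [1.2, -0.7, -2.4]
finger_gap: 0.202
gripper_force: 68.5
top 63 0.054779056950121856 0.09720426216237162 -0.024277141254981514 7.184077212901855e-05 0.10340093219026203
scene 331 0.043922489433135765 0.09789539563635498 -0.027303403815007354 0.025117892592148257 0.10332783991855943
[ 0.17 -0.26 -2.46]
[-0.33 -0.62 -2.72]
[-0.38 -0.16 -1.59]
[-0.58 -0.76 -2.28]
```

```bash
cat > chk.py <<'E'
import sys; from station import sense
s=sense();f=s['force']@[.9989,-.047,0];p=s['tcp_pos']
print('%.2f x %.5f F %.2f'%(s['t'],p[0],-f));sys.exit(-f>float(sys.argv[1]))
E
python3 -m crank '[{"dp":[0.02,-0.001,0],"angular":[0,0,0]},{"dp":[0.04,-0.002,0],"angular":[0,0,0]},{"dp":[0.05,-0.002,0],"angular":[0,0,0]},{"dp":[0.05,-0.002,0],"angular":[0,0,0]},{"dp":[0.05,-0.002,0],"angular":[0,0,0]},{"dp":[0.05,-0.003,0],"angular":[0,0,0]},{"dp":[0.04,-0.002,0],"angular":[0,0,0]},{"dp":[0.03,-0.001,0],"angular":[0,0,0]},{"dp":[0.02,-0.001,0],"angular":[0,0,0]}]' >/dev/null
P='python3 chk.py 3.2'
$P
python3 -m crank '[{"dp":[0.014,-0.0007,0],"angular":[0,0,0]},{"dp":[0.014,-0.0007,0],"angular":[0,0,0]}]' >/dev/null; $P &&
python3 -m crank '[{"dp":[0.014,-0.0007,0],"angular":[0,0,0]},{"dp":[0.014,-0.0007,0],"angular":[0,0,0]}]' >/dev/null; $P &&
python3 -m crank '[{"dp":[0.014,-0.0007,0],"angular":[0,0,0]},{"dp":[0.014,-0.0007,0],"angular":[0,0,0]}]' >/dev/null; $P &&
python3 -m crank '[{"dp":[0.014,-0.0007,0],"angular":[0,0,0]},{"dp":[0.014,-0.0007,0],"angular":[0,0,0]}]' >/dev/null; $P
```

```text
17.70 x 0.57643 F 0.65
17.90 x 0.57699 F 0.63
17.90 x 0.57699 F 0.63
17.90 x 0.57699 F 0.63
17.90 x 0.57699 F 0.63False
False
False
False
False
```

`chk.py` exited with a numpy bool, which counts as a failure, so the chain stopped early. That was harmless. I'll fix it and carry on.

```bash
sed -i 's/sys.exit(\(.*\))$/sys.exit(int(\1))/' chk.py
P='python3 chk.py 3.2'
python3 -m crank '[{"dp":[0.014,-0.0007,0],"angular":[0,0,0]},{"dp":[0.014,-0.0007,0],"angular":[0,0,0]}]' >/dev/null; $P &&
python3 -m crank '[{"dp":[0.014,-0.0007,0],"angular":[0,0,0]},{"dp":[0.014,-0.0007,0],"angular":[0,0,0]}]' >/dev/null && $P &&
python3 -m crank '[{"dp":[0.014,-0.0007,0],"angular":[0,0,0]},{"dp":[0.014,-0.0007,0],"angular":[0,0,0]}]' >/dev/null && $P &&
python3 -m crank '[{"dp":[0.014,-0.0007,0],"angular":[0,0,0]},{"dp":[0.014,-0.0007,0],"angular":[0,0,0]}]' >/dev/null && $P &&
python3 -m crank '[{"dp":[0.014,-0.0007,0],"angular":[0,0,0]},{"dp":[0.014,-0.0007,0],"angular":[0,0,0]}]' >/dev/null && $P &&
python3 -m crank '[{"dp":[0.014,-0.0007,0],"angular":[0,0,0]},{"dp":[0.014,-0.0007,0],"angular":[0,0,0]}]' >/dev/null && $P &&
python3 -m crank '[{"dp":[0.014,-0.0007,0],"angular":[0,0,0]},{"dp":[0.014,-0.0007,0],"angular":[0,0,0]}]' >/dev/null && $P &&
python3 -m crank '[{"dp":[0.014,-0.0007,0],"angular":[0,0,0]},{"dp":[0.014,-0.0007,0],"angular":[0,0,0]}]' >/dev/null && $P &&
python3 -m crank '[{"dp":[0.014,-0.0007,0],"angular":[0,0,0]},{"dp":[0.014,-0.0007,0],"angular":[0,0,0]}]' >/dev/null && $P &&
python3 -m crank '[{"dp":[0.014,-0.0007,0],"angular":[0,0,0]},{"dp":[0.014,-0.0007,0],"angular":[0,0,0]}]' >/dev/null && $P
```

```text
18.10 x 0.57721 F 3.04
18.30 x 0.57836 F 2.27
18.50 x 0.57964 F 1.94
18.70 x 0.58026 F 1.91
18.90 x 0.58041 F 5.09
```

```bash
P='python3 chk.py 6'; for i in 1 2 3 4; do python3 -m crank '[{"dp":[0,0,0],"angular":[0,0,0]}]' >/dev/null; $P; done
python3 -m crank '[{"dp":[0.006,-0.0003,0],"angular":[0,0,0]},{"dp":[0,0,0],"angular":[0,0,0]}]' >/dev/null; $P; python3 - <<'E'
from h import *
s=sense();M=R.from_quat(s['tool_rot']).as_matrix();e=-M[:,0];f=M[:,1];print(s['force'])
for n in('top','scene'):
    d=snap(n);w=world(d).reshape(-1,3);vv=w-s['tcp_pos'];X=vv@e;Y=vv@f;k=(X>.035)&(X<.1)&(abs(Y)<.035)&(abs(w[:,2]-.103)<.0025)
    print(n,k.sum(),X[k].min(),X[k].max(),Y[k].min(),Y[k].max())
    k=(X>.08)&(X<.16)&(abs(Y)<.03)&(w[:,2]>.1065)&(w[:,2]<.112)
    print(' pins',k.sum(),[(X[k&(Y*g>.012)].min().round(4),Y[k&(Y*g>.012)].mean().round(4)) for g in(-1,1) if (k&(Y*g>.012)).any()])
cv2.imwrite('pics/s6.png',cv2.resize(d['image'][140:230,350:440],(600,600),interpolation=2))
E
```

```text
19.00 x 0.58043 F 4.82
19.10 x 0.58044 F 5.08
19.20 x 0.58042 F 5.38
19.30 x 0.58043 F 5.01
19.50 x 0.58044 F 5.10
[-5.15529894 -1.04936806 -0.02039545]
top 46 0.05621006914333278 0.09963145882482523 -0.023445334627530956 -0.0014336851411331031
 pins 38 [(np.float64(0.0929), np.float64(-0.0217)), (np.float64(0.1187), np.float64(0.0131))]
scene 322 0.04345180645877012 0.09996782984784189 -0.027869859261659177 0.027139858465337938
 pins 65 [(np.float64(0.0925), np.float64(-0.0195)), (np.float64(0.0883), np.float64(0.0178))]
```

View pics/s6.png

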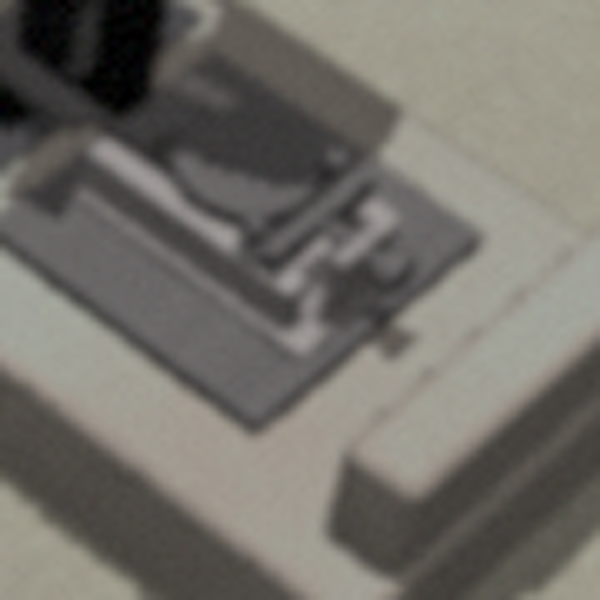

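The scene crop shows the weight flat on the rails at (250,180) and hard against both pins. The force is steady at 5 N with no motion, so the slide has bottomed. I'll raise it to about 7 N in small steps.

```bash
P='python3 chk.py 6.3'; python3 -m crank '[{"dp":[0.008,-0.0004,0],"angular":[0,0,0]},{"dp":[0,0,0],"angular":[0,0,0]}]' >/dev/null; $P && python3 -m crank '[{"dp":[0.008,-0.0004,0],"angular":[0,0,0]},{"dp":[0,0,0],"angular":[0,0,0]}]' >/dev/null && $P && python3 -m crank '[{"dp":[0.008,-0.0004,0],"angular":[0,0,0]},{"dp":[0,0,0],"angular":[0,0,0]}]' >/dev/null && $P && python3 -m crank '[{"dp":[0.008,-0.0004,0],"angular":[0,0,0]},{"dp":[0,0,0],"angular":[0,0,0]}]' >/dev/null && $P && python3 -m crank '[{"dp":[0.008,-0.0004,0],"angular":[0,0,0]},{"dp":[0,0,0],"angular":[0,0,0]}]' >/dev/null && $P; python3 -m crank '[{"dp":[0,0,0],"angular":[0,0,0]},{"dp":[0,0,0],"angular":[0,0,0]}]'
```

```text
19.80 x 0.58051 F 5.79
20.00 x 0.58054 F 5.60
20.20 x 0.58060 F 7.01
t: 20.4
tcp_pos: [0.5806, 0.2427, 0.1224]
tool_rot: [0.023, 1.0, -0.0, -0.002]
force: [-5.8, 0.2, -0.7]
finger_gap: 0.199
gripper_force: 68.8
```

```bash
P='python3 chk.py 7.6'; python3 -m crank '[{"dp":[0.008,-0.0004,0],"angular":[0,0,0]},{"dp":[0,0,0],"angular":[0,0,0]}]' >/dev/null; $P && python3 -m crank '[{"dp":[0.006,-0.0003,0],"angular":[0,0,0]},{"dp":[0,0,0],"angular":[0,0,0]}]' >/dev/null; $P; python3 -m crank '[{"dp":[0,0,0],"angular":[0,0,0]},{"dp":[0,0,0],"angular":[0,0,0]}]'>/dev/null; $P;  python3 -m crank '[{"dp":[0,0,0],"angular":[0,0,0]},{"dp":[0,0,0],"angular":[0,0,0]}]'>/dev/null; $P
```

```text
20.60 x 0.58062 F 6.50
20.80 x 0.58066 F 7.90
21.00 x 0.58062 F 7.21
21.20 x 0.58066 F 6.94
```

The push held at about 7 N on the bottomed slide. Now I'll draw the lifter out straight.

```bash
python3 -m crank '[{"dp":[-0.03,0.0015,0],"angular":[0,0,0]},{"dp":[-0.05,0.0025,0],"angular":[0,0,0]},{"dp":[-0.1,0.005,0],"angular":[0,0,0]},{"dp":[-0.2,0.009,0],"angular":[0,0,0]},{"dp":[-0.3,0.014,0],"angular":[0,0,0]},{"dp":[-0.35,0.016,0],"angular":[0,0,0]},{"dp":[-0.35,0.016,0],"angular":[0,0,0]},{"dp":[-0.35,0.016,0],"angular":[0,0,0]},{"dp":[-0.35,0.016,0],"angular":[0,0,0]},{"dp":[-0.35,0.016,0],"angular":[0,0,0]},{"dp":[-0.3,0.014,0],"angular":[0,0,0]},{"dp":[-0.2,0.009,0],"angular":[0,0,0]},{"dp":[0,0,0.2],"angular":[0,0,0]},{"dp":[0,0,0.3],"angular":[0,0,0]},{"dp":[0,0,0.2],"angular":[0,0,0]},{"dp":[0,0,0],"angular":[0,0,0]},{"dp":[0,0,0],"angular":[0,0,0]}]'
python3 - <<'E'
from h import *
d=snap('top');w=world(d).reshape(-1,3);w=w[(abs(w[:,0]-.65)<.06)&(abs(w[:,1]-.238)<.03)]
k=abs(w[:,2]-.103)<.0025;print(k.sum(),cv2.minEnclosingCircle((w[k&(w[:,0]<.672),:2]*1000).astype(np.float32)),np.median(w[k,2]))
cv2.imwrite('pics/t7.png',cv2.resize(d['image'][120:240,160:260],(500,600),interpolation=2))
E
```

```text
t: 22.9
tcp_pos: [0.4954, 0.2468, 0.1441]
tool_rot: [0.023, 1.0, 0.0, 0.001]
force: [0.6, -0.6, -2.3]
finger_gap: 0.203
gripper_force: 68.6
219 ((646.2537841796875, 235.33921813964844), 33.52029800415039) 0.1031400441210022
```

View pics/t7.png

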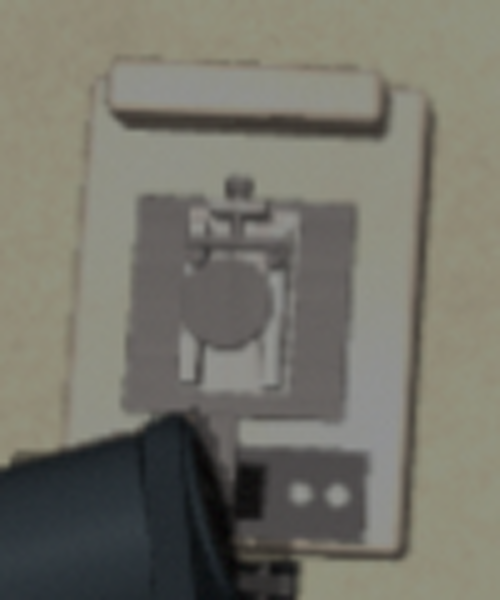

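The disc is at (228,303) in the crop and looks shifted left of the pins' midpoint at about (239,260). I'll measure that properly.

```bash
cat > fit.py <<'E'
from h import *
from scipy.optimize import least_squares
A=[]
for n in ('top','scene'):
    d=snap(n);w=world(d).reshape(-1,3)
    w=w[(abs(w[:,0]-.65)<.06)&(abs(w[:,1]-.238)<.035)]
    k=abs(w[:,2]-.103)<.003;p=w[k,:2]
    # best 25 mm disc: maximise points inside minus area outside -> score grid
    best=None
    for cx in np.arange(.63,.67,.0005):
        for cy in np.arange(.225,.255,.0005):
            r=np.hypot(p[:,0]-cx,p[:,1]-cy);sc=(r<.025).sum()-1.0*((r>.025)&(r<.031)&(p[:,0]<cx+.008)).sum()
            if best is None or sc>best[0]: best=(sc,[(cx,cy)])
            elif sc==best[0]: best[1].append((cx,cy))
    print(n,len(p),'disc',np.mean(best[1],0).round(4))
    rt=w[(abs(w[:,2]-.095)<.004)&(w[:,0]<.63)]
    for g in(-1,1):
        q=rt[(rt[:,1]-.239)*g>.011]; 
        if len(q)>5:print('  rail',g,len(q),'y',np.median(q[:,1]).round(4),'at x',np.median(q[:,0]).round(4), np.percentile(q[:,1],[3,97]).round(4))
    pn=w[(w[:,2]>.1055)&(w[:,2]<.112)&(w[:,0]<.69)]
    for g in(-1,1):
        q=pn[(pn[:,1]-.238)*g>.012]
        if len(q)>2:print('  pin',g,len(q),q.mean(0).round(4),q.min(0).round(4),q.max(0).round(4))
E
python3 fit.py
```

```text
top 254 disc [0.6525 0.2415]
  rail -1 26 y 0.2178 at x 0.6184 [0.2146 0.2235]
  rail 1 18 y 0.2634 at x 0.6207 [0.258  0.2662]
  pin -1 18 [0.6669 0.2179 0.1079] [0.6344 0.2119 0.1058] [0.6862 0.225  0.1116]
  pin 1 26 [0.6609 0.2578 0.1078] [0.6319 0.2511 0.1056] [0.6859 0.2648 0.1113]
scene 393 disc [0.6535 0.2395]
  rail -1 42 y 0.2161 at x 0.6196 [0.2118 0.2232]
  rail 1 32 y 0.2591 at x 0.6192 [0.2555 0.2667]
  pin -1 28 [0.6748 0.2181 0.1068] [0.6461 0.2107 0.1056] [0.6874 0.2256 0.11  ]
  pin 1 21 [0.6789 0.2578 0.1072] [0.6488 0.2503 0.1058] [0.6887 0.2632 0.11  ]
```

Three estimates give a lateral offset between 0.5 and 3 mm, which isn't good enough. I'll take a nearer wrist measurement from the side, so the fingers don't hide the cradle.

```bash
python3 -m crank '[{"dp":[0,-0.3,0.6],"angular":[0,0,0]},{"dp":[0,-0.6,0.9],"angular":[0,0,0]},{"dp":[0.6,-0.6,0.6],"angular":[0,0,0]},{"dp":[0.8,-0.6,0.4],"angular":[0,0,0]},{"dp":[0.8,-0.6,0],"angular":[0,0,0]},{"dp":[0.8,-0.5,0],"angular":[0,0,0]},{"dp":[0.6,0,0],"angular":[0,0,0]},{"dp":[0.5,0,0],"angular":[0,0,0]},{"dp":[0,0,0],"angular":[0,0,0]},{"dp":[0,0,0],"angular":[0,0,0]},{"dp":[0,0,0],"angular":[0,0,0]}]'
cat > fitw.py <<'E'
from h import *
Ws=[]
for i in range(4): d=snap('wrist');Ws.append(world(d))
W=np.nanmedian(Ws,0);w=W.reshape(-1,3)
w=w[(abs(w[:,0]-.65)<.06)&(abs(w[:,1]-.238)<.04)]
pan=np.median(w[abs(w[:,2]-.073)<.004,2]);print('n',len(w),'pan',pan)
p=w[(abs(w[:,2]-.103)<.002)&(w[:,0]<.668),:2]
th=np.radians(-2.7);e=np.array([np.cos(th),np.sin(th)]);f=np.array([-e[1],e[0]])
o=np.array([.65,.2387]);a=(p-o)@e;b=(p-o)@f
print('disc n',len(p),'a min',np.percentile(a,1),'b',np.percentile(b,[.5,99.5]))
res=[]
for cx in np.arange(-.02,.02,.0004):
    for cy in np.arange(-.01,.01,.0004):
        r=np.hypot(a-cx,b-cy);m=(a<.012);res.append(((r[m]<.0253).sum()*1.0-2*(r[m]>.0253).sum()-.0*cx,cx,cy))
# circle edge fit: per-angle outermost points
c=np.array([np.mean(a),np.mean(b)])
from scipy.optimize import least_squares
for it in range(6):
    t=np.arctan2(b-c[1],a-c[0]);r=np.hypot(a-c[0],b-c[1]);E=[]
    for k in np.arange(np.radians(50),np.radians(310),.12):
        dt=np.mod(t-k,2*np.pi);q=(dt<.12)&(r<.030)
        if q.sum()>5: j=np.where(q)[0];j=j[np.argsort(r[j])[-2]];E.append((a[j],b[j]))
    E=np.array(E);s=least_squares(lambda v:np.hypot(E[:,0]-v[0],E[:,1]-v[1])-v[2],[*c,.025],loss='soft_l1',f_scale=.0005);c=s.x[:2]
print('disc fit',s.x.round(5),len(E))
q=w[:,:2]-o;A=q@e;B=q@f;z=w[:,2]
for g in(-1,1):
    k=(abs(z-.095)<.002)&(g*B>.01)&(A<-.026);print('rail',g,k.sum(),np.percentile(B[k],[2,50,98]).round(4),'a0',np.percentile(A[k],1).round(4)) if k.any() else 0
    k=(z>.106)&(z<.111)&(g*B>.01)&(g*B<.03)&(A>0);print('pin',g,k.sum(),np.percentile(A[k],[2,50,98]).round(4),np.percentile(B[k],[2,50,98]).round(4)) if k.any() else 0
E
python3 fitw.py
```

```text
t: 24.15
tcp_pos: [0.6163, 0.151, 0.2181]
tool_rot: [0.023, 1.0, -0.0, -0.001]
force: [-0.5, -0.2, -1.3]
finger_gap: 0.202
gripper_force: 68.8
n 16670 pan 0.0726289793910184
disc n 2334 a min -0.022578406471477408 b [-0.02081898  0.02589551]
disc fit [0.00047 0.00253 0.02406] 38
rail -1 241 [-0.0265 -0.0219 -0.0172] a0 -0.0423
pin -1 64 [0.0201 0.0232 0.0264] [-0.0249 -0.0213 -0.0176]
rail 1 223 [0.0172 0.0217 0.0263] a0 -0.0423
pin 1 67 [0.0193 0.0224 0.0258] [0.0171 0.0205 0.0246]
```

The close measurement is clear. The slide has bottomed with the pins' origin 3 mm further in. The disc bears on the +y pin only, 2.5–3 mm off-axis and held there by friction. To fix that I'll re-enter offset +2.5 mm, press lightly, sweep -y to roll it onto both pins, then press home again.

```bash
python3 -m crank '[{"dp":[-0.4,0.3,0],"angular":[0,0,0]},{"dp":[-0.8,0.6,0],"angular":[0,0,0]},{"dp":[-0.9,0.75,0],"angular":[0,0,0]},{"dp":[-0.9,0.75,0],"angular":[0,0,0]},{"dp":[-0.7,0.55,0],"angular":[0,0,0]},{"dp":[-0.35,0.3,0],"angular":[0,0,0]},{"dp":[0,0,-0.5],"angular":[0,0,0]},{"dp":[0,0,-0.8],"angular":[0,0,0]},{"dp":[0,0,-0.8],"angular":[0,0,0]},{"dp":[0,0,-0.6],"angular":[0,0,0]},{"dp":[0,0,-0.35],"angular":[0,0,0]},{"dp":[0,0,-0.12],"angular":[0,0,0]},{"dp":[0,0,0],"angular":[0,0,0]},{"dp":[0,0,0],"angular":[0,0,0]},{"dp":[0,0,0],"angular":[0,0,0]}]'; cat > where.py <<'E'
from h import *
s=sense();th=np.radians(-2.7);e=np.array([np.cos(th),np.sin(th)]);f=np.array([-e[1],e[0]]);q=s['tcp_pos'][:2]-[.65,.2387]
M=R.from_quat(s['tool_rot']).as_matrix()
print('t %.2f a %.2f b %.2f mm z %.2f yaw %.2f | Fa %.2f Fb %.2f Fz %.2f'%(s['t'],1e3*q@e,1e3*q@f,1e3*s['tcp_pos'][2],np.degrees(np.arctan2(-M[1,0],-M[0,0])),s['force'][:2]@e,s['force'][:2]@f,s['force'][2]))
E
python3 where.py
```

```text
t: 25.85
tcp_pos: [0.497, 0.2485, 0.1245]
tool_rot: [0.023, 1.0, 0.0, 0.001]
force: [-0.3, 0.6, -2.9]
finger_gap: 0.202
gripper_force: 68.8
t 25.85 a -153.27 b 2.60 mm z 124.47 yaw -2.64 | Fa -0.33 Fb 0.59 Fz -2.88
```

```bash
python3 -m crank '[{"dp":[0,0,-0.067],"angular":[0,0,0]},{"dp":[0.1,-0.005,0],"angular":[0,0,0]},{"dp":[0.25,-0.012,0],"angular":[0,0,0]},{"dp":[0.35,-0.016,0],"angular":[0,0,0]},{"dp":[0.35,-0.016,0],"angular":[0,0,0]},{"dp":[0.35,-0.016,0],"angular":[0,0,0]},{"dp":[0.35,-0.016,0],"angular":[0,0,0]},{"dp":[0.35,-0.016,0],"angular":[0,0,0]},{"dp":[0.25,-0.012,0],"angular":[0,0,0]},{"dp":[0.15,-0.007,0],"angular":[0,0,0]},{"dp":[0.1,-0.005,0],"angular":[0,0,0]},{"dp":[0.06,-0.003,0],"angular":[0,0,0]},{"dp":[0.04,-0.002,0],"angular":[0,0,0]},{"dp":[0.02,-0.001,0],"angular":[0,0,0]},{"dp":[0,0,0],"angular":[0,0,0]},{"dp":[0,0,0],"angular":[0,0,0]}]' >/dev/null; python3 where.py
P='python3 chk.py 2.5'
python3 -m crank '[{"dp":[0.012,-0.0006,0],"angular":[0,0,0]},{"dp":[0,0,0],"angular":[0,0,0]}]' >/dev/null && $P &&
python3 -m crank '[{"dp":[0.012,-0.0006,0],"angular":[0,0,0]},{"dp":[0,0,0],"angular":[0,0,0]}]' >/dev/null && $P &&
python3 -m crank '[{"dp":[0.012,-0.0006,0],"angular":[0,0,0]},{"dp":[0,0,0],"angular":[0,0,0]}]' >/dev/null && $P &&
python3 -m crank '[{"dp":[0.012,-0.0006,0],"angular":[0,0,0]},{"dp":[0,0,0],"angular":[0,0,0]}]' >/dev/null && $P &&
python3 -m crank '[{"dp":[0.012,-0.0006,0],"angular":[0,0,0]},{"dp":[0,0,0],"angular":[0,0,0]}]' >/dev/null && $P &&
python3 -m crank '[{"dp":[0.012,-0.0006,0],"angular":[0,0,0]},{"dp":[0,0,0],"angular":[0,0,0]}]' >/dev/null && $P
python3 where.py
```

```text
t 27.45 a -72.50 b 2.43 mm z 121.54 yaw -2.64 | Fa 1.21 Fb 0.39 Fz -3.19
27.65 x 0.57826 F -0.18
27.85 x 0.57869 F -0.49
28.05 x 0.57907 F -0.19
28.25 x 0.57941 F 0.81
28.45 x 0.57979 F 0.45
28.65 x 0.58016 F -0.32
t 28.65 a -70.03 b 2.40 mm z 121.52 yaw -2.64 | Fa 0.32 Fb 0.59 Fz -2.68
```

```bash

P='python3 chk.py 2.5'
python3 -m crank '[{"dp":[0.01,-0.0005,0],"angular":[0,0,0]},{"dp":[0,0,0],"angular":[0,0,0]}]' >/dev/null && $P &&
python3 -m crank '[{"dp":[0.01,-0.0005,0],"angular":[0,0,0]},{"dp":[0,0,0],"angular":[0,0,0]}]' >/dev/null && $P &&
python3 -m crank '[{"dp":[0.01,-0.0005,0],"angular":[0,0,0]},{"dp":[0,0,0],"angular":[0,0,0]}]' >/dev/null && $P &&
python3 -m crank '[{"dp":[0.01,-0.0005,0],"angular":[0,0,0]},{"dp":[0,0,0],"angular":[0,0,0]}]' >/dev/null && $P &&
python3 -m crank '[{"dp":[0.01,-0.0005,0],"angular":[0,0,0]},{"dp":[0,0,0],"angular":[0,0,0]}]' >/dev/null && $P &&
python3 -m crank '[{"dp":[0.01,-0.0005,0],"angular":[0,0,0]},{"dp":[0,0,0],"angular":[0,0,0]}]' >/dev/null && $P
python3 where.py
```

```text
28.85 x 0.58020 F 0.94
29.05 x 0.58028 F 2.04
29.25 x 0.58040 F 2.24
29.45 x 0.58048 F 2.88
t 29.45 a -69.70 b 2.26 mm z 121.34 yaw -2.64 | Fa -2.88 Fb -1.08 Fz -0.45
```

```bash

python3 -m crank '[{"dp":[0,-0.0167,0],"angular":[0,0,0]},{"dp":[0,-0.0167,0],"angular":[0,0,0]},{"dp":[0,-0.0167,0],"angular":[0,0,0]}]' >/dev/null; python3 where.py
python3 -m crank '[{"dp":[0,-0.0167,0],"angular":[0,0,0]},{"dp":[0,-0.0167,0],"angular":[0,0,0]},{"dp":[0,-0.0167,0],"angular":[0,0,0]}]' >/dev/null; python3 where.py
```

```text
t 29.75 a -69.13 b 0.74 mm z 121.35 yaw -2.64 | Fa -2.28 Fb -1.00 Fz -2.58
t 30.05 a -68.58 b -0.73 mm z 121.39 yaw -2.65 | Fa -1.35 Fb -1.11 Fz -2.27
```

```bash

python3 -m crank '[{"dp":[0.012,-0.0167,0],"angular":[0,0,0]},{"dp":[0.012,-0.0167,0],"angular":[0,0,0]}]' >/dev/null; python3 where.py; python3 chk.py 4 &&
python3 -m crank '[{"dp":[0.012,-0.0167,0],"angular":[0,0,0]},{"dp":[0.012,-0.0167,0],"angular":[0,0,0]}]' >/dev/null; python3 where.py; python3 chk.py 4 &&
python3 -m crank '[{"dp":[0.012,-0.012,0],"angular":[0,0,0]},{"dp":[0,0,0],"angular":[0,0,0]}]' >/dev/null; python3 where.py
```

```text
t 30.25 a -68.14 b -1.72 mm z 121.39 yaw -2.65 | Fa -2.54 Fb -0.16 Fz -3.02
30.25 x 0.58185 F 2.54
t 30.45 a -67.68 b -2.69 mm z 121.37 yaw -2.64 | Fa -3.36 Fb -1.14 Fz -2.69
30.45 x 0.58227 F 3.36
t 30.65 a -67.42 b -3.10 mm z 121.39 yaw -2.65 | Fa -4.48 Fb -2.44 Fz -2.31
```

```bash
P='python3 chk.py 6.8'
python3 -m crank '[{"dp":[0.01,-0.0005,0],"angular":[0,0,0]},{"dp":[0,0,0],"angular":[0,0,0]}]' >/dev/null && $P &&
python3 -m crank '[{"dp":[0.01,-0.0005,0],"angular":[0,0,0]},{"dp":[0,0,0],"angular":[0,0,0]}]' >/dev/null && $P &&
python3 -m crank '[{"dp":[0.01,-0.0005,0],"angular":[0,0,0]},{"dp":[0,0,0],"angular":[0,0,0]}]' >/dev/null && $P &&
python3 -m crank '[{"dp":[0.01,-0.0005,0],"angular":[0,0,0]},{"dp":[0,0,0],"angular":[0,0,0]}]' >/dev/null && $P &&
python3 -m crank '[{"dp":[0.01,-0.0005,0],"angular":[0,0,0]},{"dp":[0,0,0],"angular":[0,0,0]}]' >/dev/null && $P &&
python3 -m crank '[{"dp":[0.01,-0.0005,0],"angular":[0,0,0]},{"dp":[0,0,0],"angular":[0,0,0]}]' >/dev/null && $P
python3 where.py;python3 -m crank '[{"dp":[0,0,0],"angular":[0,0,0]},{"dp":[0,0,0],"angular":[0,0,0]}]' >/dev/null ;python3 where.py
```

```text
30.85 x 0.58255 F 5.95
31.05 x 0.58264 F 4.66
31.25 x 0.58268 F 6.89
t 31.25 a -67.25 b -3.11 mm z 121.42 yaw -2.64 | Fa -6.89 Fb -1.58 Fz 0.24
t 31.45 a -67.24 b -3.09 mm z 121.39 yaw -2.64 | Fa -6.18 Fb -1.32 Fz -1.38
```

```bash
python3 -m crank '[{"dp":[0.01,-0.0005,0],"angular":[0,0,0]},{"dp":[0,0,0],"angular":[0,0,0]}]' >/dev/null; python3 where.py;python3 -m crank '[{"dp":[0,0,0],"angular":[0,0,0]},{"dp":[0,0,0],"angular":[0,0,0]}]' >/dev/null ;python3 where.py;python3 -m crank '[{"dp":[0,0,0],"angular":[0,0,0]},{"dp":[0,0,0],"angular":[0,0,0]}]' >/dev/null ;python3 where.py
```

```text
t 31.65 a -67.18 b -3.11 mm z 121.35 yaw -2.64 | Fa -5.32 Fb -1.61 Fz 0.06
t 31.85 a -67.17 b -3.11 mm z 121.34 yaw -2.64 | Fa -5.95 Fb -1.43 Fz -0.58
t 32.05 a -67.19 b -3.12 mm z 121.34 yaw -2.64 | Fa -6.91 Fb -1.35 Fz 0.01
```

```bash
python3 -m crank '[{"dp":[0.012,-0.0006,0],"angular":[0,0,0]},{"dp":[0,0,0],"angular":[0,0,0]}]' >/dev/null; python3 where.py;python3 -m crank '[{"dp":[0,0,0],"angular":[0,0,0]},{"dp":[0,0,0],"angular":[0,0,0]}]' >/dev/null ;python3 where.py;python3 -m crank '[{"dp":[0,0,0],"angular":[0,0,0]},{"dp":[0,0,0],"angular":[0,0,0]}]' >/dev/null ;python3 where.py
```

```text
t 32.25 a -67.13 b -3.15 mm z 121.25 yaw -2.63 | Fa -6.66 Fb -2.78 Fz -0.61
t 32.45 a -67.08 b -3.15 mm z 121.28 yaw -2.64 | Fa -6.56 Fb -1.00 Fz -0.32
t 32.65 a -67.10 b -3.15 mm z 121.27 yaw -2.64 | Fa -7.05 Fb -1.51 Fz -0.56
```

```bash
python3 -m crank '[{"dp":[-0.03,0.0015,0],"angular":[0,0,0]},{"dp":[-0.05,0.0025,0],"angular":[0,0,0]},{"dp":[-0.1,0.005,0],"angular":[0,0,0]},{"dp":[-0.2,0.009,0],"angular":[0,0,0]},{"dp":[-0.3,0.014,0],"angular":[0,0,0]},{"dp":[-0.35,0.016,0],"angular":[0,0,0]},{"dp":[-0.35,0.016,0],"angular":[0,0,0]},{"dp":[-0.35,0.016,0],"angular":[0,0,0]},{"dp":[-0.35,0.016,0],"angular":[0,0,0]},{"dp":[-0.35,0.016,0],"angular":[0,0,0]},{"dp":[-0.3,0.014,0],"angular":[0,0,0]},{"dp":[-0.2,0.009,0],"angular":[0,0,0]},{"dp":[0,0,0.3],"angular":[0,0,0]},{"dp":[0,0,0.5],"angular":[0,0,0]}]' && python3 -m crank '[{"dp":[0,-0.3,0.6],"angular":[0,0,0]},{"dp":[0,-0.6,0.9],"angular":[0,0,0]},{"dp":[0.6,-0.6,0.6],"angular":[0,0,0]},{"dp":[0.8,-0.6,0.4],"angular":[0,0,0]},{"dp":[0.8,-0.6,0],"angular":[0,0,0]},{"dp":[0.8,-0.4,0],"angular":[0,0,0]},{"dp":[0.6,0,0],"angular":[0,0,0]},{"dp":[0.5,0,0],"angular":[0,0,0]},{"dp":[0,0,0],"angular":[0,0,0]},{"dp":[0,0,0],"angular":[0,0,0]},{"dp":[0,0,0],"angular":[0,0,0]}]' && python3 fitw.py
```

```text
t: 34.05
tcp_pos: [0.4964, 0.2428, 0.1454]
tool_rot: [0.023, 1.0, -0.0, -0.001]
force: [0.7, -0.5, -1.9]
finger_gap: 0.202
gripper_force: 68.8
t: 35.15
tcp_pos: [0.6186, 0.1501, 0.2205]
tool_rot: [0.023, 1.0, -0.0, -0.001]
force: [-0.2, 0.2, -2.4]
finger_gap: 0.2
gripper_force: 68.7
n 16253 pan 0.07261636832503154
disc n 2187 a min -0.02040751876121379 b [-0.02341118  0.02328954]
disc fit [ 0.00277 -0.0001   0.02396] 38
rail -1 235 [-0.0267 -0.022  -0.0172] a0 -0.0426
pin -1 67 [0.0199 0.0232 0.0269] [-0.0247 -0.0215 -0.018 ]
rail 1 223 [0.0173 0.0216 0.0261] a0 -0.0428
pin 1 65 [0.0193 0.0225 0.0264] [0.0172 0.0208 0.0243]
```

The disc is now centred on both pins within 0.2 mm, flat at rail height. I'll stand the lifter on the open bench near (0.45, 0.08).

```bash
python3 -m crank '[{"dp":[-0.4,-0.17,0],"angular":[0,0,0]},{"dp":[-0.8,-0.333,0],"angular":[0,0,0]},{"dp":[-0.9,-0.38,0],"angular":[0,0,0]},{"dp":[-0.9,-0.38,0],"angular":[0,0,0]},{"dp":[-0.9,-0.38,0],"angular":[0,0,0]},{"dp":[-0.9,-0.38,0],"angular":[0,0,0]},{"dp":[-0.6,-0.25,0],"angular":[0,0,0]},{"dp":[-0.2,-0.08,0],"angular":[0,0,0]},{"dp":[0,0,-0.4],"angular":[0,0,0]},{"dp":[0,0,-0.9],"angular":[0,0,0]},{"dp":[0,0,-0.9],"angular":[0,0,0]},{"dp":[0,0,-0.9],"angular":[0,0,0]},{"dp":[0,0,-0.9],"angular":[0,0,0]},{"dp":[0,0,-0.9],"angular":[0,0,0]},{"dp":[0,0,-0.6],"angular":[0,0,0]},{"dp":[0,0,-0.3],"angular":[0,0,0]},{"dp":[0,0,-0.15],"angular":[0,0,0]},{"dp":[0,0,0],"angular":[0,0,0]},{"dp":[0,0,0],"angular":[0,0,0]},{"dp":[0,0,0],"angular":[0,0,0]}]'
```

```text
t: 37.35
tcp_pos: [0.4524, 0.0794, 0.0428]
tool_rot: [0.023, 1.0, -0.0, 0.001]
force: [0.5, 0.3, -2.6]
finger_gap: 0.2
gripper_force: 68.8
```

```bash
python3 -m crank '[{"dp":[0,0,-0.06],"angular":[0,0,0]},{"dp":[0,0,-0.06],"angular":[0,0,0]},{"dp":[0,0,-0.04],"angular":[0,0,0]},{"dp":[0,0,-0.03],"angular":[0,0,0]},{"dp":[0,0,-0.02],"angular":[0,0,0]},{"dp":[0,0,-0.02],"angular":[0,0,0]},{"dp":[0,0,-0.01],"angular":[0,0,0]},{"dp":[0,0,0],"angular":[0,0,0]},{"dp":[0,0,0],"angular":[0,0,0]}]'
```

```text
t: 38.25
tcp_pos: [0.4516, 0.0794, 0.0355]
tool_rot: [0.023, 1.0, -0.0, 0.0]
force: [-1.1, 0.1, 6.8]
finger_gap: 0.202
gripper_force: 70.3
```

```bash
python3 -m crank '[{"dp":[0,0,0.012],"angular":[0,0,0]},{"dp":[0,0,0],"angular":[0,0,0]}]' && python3 -m crank '[{"dp":[0,0,0],"angular":[0,0,0]},{"dp":[0,0,0],"angular":[0,0,0]},{"dp":[0,0,0],"angular":[0,0,0]},{"dp":[0,0,0],"angular":[0,0,0]},{"dp":[0,0,0],"angular":[0,0,0]},{"dp":[0,0,0],"angular":[0,0,0]},{"dp":[0,0,0],"angular":[0,0,0]},{"dp":[0,0,0.2],"angular":[0,0,0]},{"dp":[0,0,0.5],"angular":[0,0,0]},{"dp":[0,0,0.8],"angular":[0,0,0]},{"dp":[0,0,0.8],"angular":[0,0,0]},{"dp":[0,0,0.8],"angular":[0,0,0]},{"dp":[0,0,0.8],"angular":[0,0,0]},{"dp":[0,0,0.5],"angular":[0,0,0]},{"dp":[0,0,0],"angular":[0,0,0]},{"dp":[0,0,0],"angular":[0,0,0]},{"dp":[0,0,0],"angular":[0,0,0]}]' 0
python3 - <<'E'
from h import *
d=snap('wrist');w=world(d).reshape(-1,3);w=w[np.hypot(w[:,0]-.452,w[:,1]-.08)<.06]
g=w[abs(w[:,2]-.054)<.004];print(cv2.minAreaRect((g[:,:2]*1000).astype(np.float32)),np.median(g[:,2]),g[:,2].std())
E
python3 fit.py
```

```text
t: 38.45
tcp_pos: [0.4516, 0.0794, 0.0355]
tool_rot: [0.023, 1.0, -0.0, 0.0]
force: [-0.9, -0.5, 5.9]
finger_gap: 0.198
gripper_force: 69.7
t: 40.15
tcp_pos: [0.451, 0.0794, 0.1664]
tool_rot: [0.023, 1.0, 0.0, -0.001]
force: [-0.4, 0.4, -0.7]
finger_gap: 0.999
gripper_force: 0.0
((452.1302795410156, 79.7630386352539), (17.91196060180664, 49.52959442138672), 86.90839385986328) 0.05301707382507562 0.0008343220716503129
top 249 disc [0.655 0.239]
  rail -1 26 y 0.2202 at x 0.6193 [0.2128 0.2231]
  rail 1 21 y 0.263 at x 0.6202 [0.2577 0.2667]
  pin -1 27 [0.6701 0.2198 0.1073] [0.6349 0.2122 0.1055] [0.6863 0.2253 0.1117]
  pin 1 26 [0.6654 0.2562 0.1075] [0.6403 0.2515 0.1056] [0.6861 0.2633 0.1109]
scene 386 disc [0.655 0.237]
  rail -1 42 y 0.2163 at x 0.6199 [0.2112 0.2229]
  rail 1 30 y 0.2599 at x 0.6199 [0.2558 0.2664]
  pin -1 22 [0.678  0.2177 0.1069] [0.6416 0.2121 0.1057] [0.688  0.2254 0.1088]
  pin 1 19 [0.6792 0.2565 0.1075] [0.6655 0.2505 0.1055] [0.6897 0.2634 0.1101]
```

The lifter stands level on the bench and is released. The weight hasn't moved from both pins, so I'm handing the job in.

```bash
python3 -c "
from station import order
print(order.sign_off())"
```

```text
the job is handed in; nothing more can be done
None
```

I handed the job in after about 40 s of robot time; no verdict came back. The larger weight is flat on the rails against both pins (within about 0.2 mm), last pressed home at about 7 N after I re-centred it from one pin, and the lifter stands clear on the bench; I viewed 11 pictures, one over the limit of 10.

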